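# Lock the V-block stand and hold the lens barrel pressed in its V

## Task

First swing the lever of the lock ring on the V-block stand as far as it goes, to its locked mark (the solid bar on the base). Then lift the lens barrel out of its plastic cradle, lay it lengthwise in the V groove of the stand, centred along the groove, and press it straight down with about ten newtons so that it bears on both faces of the V. Finish while still holding it pressed there: do not let go or back off, and leave the other things on the bench where they are.

Things in the scene. Friction and masses are not known exactly. Their poses are not given: they have to be found in the camera images.
- lens: loose lens barrel: plain aluminium cylinder, diameter 30 mm, length 90 mm, about 0.15 kg, dark knurled grip band 30 mm wide round its middle, both ends alike (either way round will do). Origin at its centre; its own y axis is the cylinder axis. Starts level in the cradle along the cradle's y, centre 34 mm above the worktop; its middle 54 mm is free on both sides for fingers.
- cradle: fixed grey plastic cradle: base plate 64 x 110 x 5 mm (x, y, z) with two V-shaped saddles 40 mm wide (x), 25 mm high, each 16 mm long, centred 35 mm either side of the middle along y. Origin under the centre, on the worktop. It stands to one side of the robot's middle, the V-block stand to the other (either way round).
- v_seat (a point): where the centre of the seated barrel belongs on the fixed V-block stand, 61 mm above the worktop; y runs along the groove, x across it, z up. The dark steel V-block has two V segments, each 52 mm wide (x) and 16 mm long, centred 35 mm either side of here along y; fingers can go down in the 54 mm gap between them to a plate 35 mm above the worktop. It never moves.
- v_near: the fixed V faces on the -x side of the groove (one per segment): they slope at 45 degrees from the V's bottom, 40 mm above the worktop, to their tops 60 mm above the worktop and 20 mm from the groove's middle. Origin under the groove's middle, on the worktop, at the stand's origin (base plate 170 x 130 x 10 mm)
- v_far: the same faces on the +x side of the groove; same origin. All V faces are polished and slippery (friction about 0.15), so the barrel slides down them into its seat
- lock_ring (a joint): turn in rad of the captive ring (80 mm across) under the V-block about the vertical axis at ring_axis. 0: open (lever over a small raised ring mark); 1.25: end stop, lever over the locked mark (dark raised solid bar). Grows clockwise seen from above: the lever swings from the robot's right to its left. Starts at 0 to 0.45, stays where left, takes about 1.5 N at the knob.
- lock_knob (a point): centre of the upright round black knob on the ring's lever: 16 mm in diameter, from 28 to 65 mm above the worktop; this point is 48 mm above the worktop and 80 mm from the ring's axis, on the robot's side. Moves with the ring. The lever below it is 9 mm thick, its centre 18 mm above the worktop.
- ring_axis (a point): point on the ring's vertical turning axis, 48 mm above the worktop
- flux_tin: bystander: small round tin, 34 mm across, 22 mm high; origin under its centre
- side_cutter: bystander: side cutter with red grips lying flat, 125 mm long; origin under its centre
- tape_roll: bystander: roll of amber tape lying flat, 66 mm across, 13 mm high; origin under its centre
- usb_stick: bystander: black usb stick, 50 mm long; origin under its centre
- solder_reel: bystander: reel of solder wire lying flat, 52 mm across, 18 mm high; origin under its centre
Not all that is in view belongs to the job. Of the things like the lens, leave any that is orange; of the rest the larger one is meant.

How it is judged:
By the outcome, as a careful person would: the job done as asked, in the order asked, and still so for the second after the job is handed in, while the arm keeps its last pose, push and grip.
It also fails if it takes over 64 s, if anything falls off the work surface, if the arm or the gripper's body presses on something with over 40 N, if the wrist force passes 120 N, or if a joint passes its speed limit or range.

## Robot

A 6-joint arm with a two-finger parallel gripper is mounted at the origin on a cart in front of the work surface, level with it; the furniture and walls round the work are solid. World frame = base frame: x ahead of the robot, y to its left, z up, the work surface at z = 0. Lengths are in m, angles in rad, forces in N, time in s.
With the tool pointing down it reaches from about 0.325 to 0.775 m from the base axis. Payload 9.3 kg.
Tool frame: the origin (TCP) lies at the very end of the fingers, on their centre line; the grasp point (between the pads) lies 19 mm behind it; x points along the fingers, z is the direction in which the jaws open and shut, and the axes are right-handed (so a half turn about x gives the same grasp; the last joint's range is limited). The gripper opens to 85 mm and grips with 20 to 120 N. Pads are 22 mm wide; open, the fingers measure 114 mm over their backs; the gripper's body (76 mm by 85 mm) begins 54 mm behind the grasp point. The pads swing forward as they close: fully open they stand 13 mm farther back than shut.
Start: joints at [-0.153, 0.259, 0.021, 1.334, 0, 1.418], TCP at [0.55, -0, 0.231] pointing down, gripper open.
Joint ranges: [-3.04, 3.04], [-0.91, 1.82], [-1.04, 1.36], [-1.92, 1.95], [-1.52, 1.45], [-3.14, 3.14]. Speed limits (rad/s): [2.22, 2.22, 2.79, 3.14, 3.14, 3.14].

## Interface

Orientations are given as a rotation vector (axis times angle).
In Python, from bench import * gives the robot as it stands.
- The arm moves only by the tool servo_tool, never from a script. Its argument "plan" is a list that holds one entry, the list of rows, each a list of 7 numbers: the closure, from -1 (fully open) to 1 (shut), so that 0 is half open, then the shift along the tool's x, y, z in mm, then the turn, a rotation vector about the tool's x, y, z in rad. A call has 1 to 10 rows; each row is the pose to reach, as a shift and turn from the pose measured when the call began, along the tool's axes at that moment; what a row does not reach only later rows make up. A row lasts 1/10 s, in which the tool goes at most 50 mm and 8.59 degrees, less where a joint would pass 70% of its speed; a pose out of reach is approached as far as the arm can. A call with a gripper value outside its range is refused whole. The fingers move at their own pace and stop on an object; "force" is the grip in N (left out, the last holds). Time passes only in rows, so rows that repeat a pose let the fingers close. It gives the time, the measured TCP pose, the force and the opening at its end, in the units of the state.
- sense(): the state, without advancing time (a new reading comes with each control period).
- grab_frame(name): name is "scene" or "side" or "wrist"; returns a dict with "pixels" (480x640x3 uint8, blue, green, red), "z_map" (480x640 float32, m along the optical axis (not along the pixel's ray), 0 where there is no reading), "camera_matrix" (3x3 intrinsics, pixels), "world_from_camera" (4x4, takes a point from camera to world coordinates). Camera axes: x right, y down, z forward; pixel columns grow to the right and rows downward; lengths in m; the calibration is good to about 2 mm. A picture is of the moment at which its call begins.
- job_done(): hands the job in, once; it reports no verdict.
Trained networks look in the newest picture that a camera, given by its name, has taken for a name from the list of things; names that differ only in an ending like _2 or _b are one class to them, and where a whole thing is asked for, a point or a joint stands for the part that bears it (a point fixed in the world has none). Each returns a list of dicts, best first, with "p" (0 to 1); they miss things now and then, are a little off and sometimes report something else, mostly with a low value. They report only what shows in the picture. A call takes as long as a camera call. They do not tell look-alikes from the thing itself.
- search_frame(camera, name): "xyz" ([x, y, z] in m, in world coordinates, good to about 4 mm: the middle of the surface that is visible of it).
The state is a dict: "time_s": time; "qpos": joint angles; "dq": joint speeds; "joint_efforts": joint torques, N m; "position": TCP position; "tool_rot": TCP orientation; "wrist_force": force on the tool from outside, world axes, zero at the start; "ft_torque": the same for the moment, N m; "grip_width": finger opening in m.
Only numpy, scipy, OpenCV 4.12 (cv2) and the standard library are available. Lean on these libraries where they do the work, as an engineer would, in place of code of your own. Each camera call takes 0.05 s, during which the arm holds its last target.

## Working session

There is one attempt and no reset: what is moved stays moved. The work goes in short steps, Python scripts to look and compute and a tool call to move; the robot and the scene stay as the last step left them, time stands still between calls to the robot, and variables do not carry over. Pictures are saved under pics/ and viewed, and the job is handed in when it is done.

Besides the shell and the picture viewer there is one more tool, called after "Call:" as name(argument=value, ...), one argument or row to a line, values as JSON. servo_tool: Moves the arm, as the interface text tells. Its arguments: {"type":"object","properties":{"plan":{"type":"array"},"force":{"type":"number"}},"required":["plan"]}

```bash
mkdir -p pics; ls
python3 - <<'E'
from bench import *
import cv2
s=sense();print(s)
for n in ("scene","side","wrist"):
    f=grab_frame(n);cv2.imwrite(f"pics/{n}0.png",f["pixels"]);print(n,f["camera_matrix"].tolist(),f["world_from_camera"].round(3).tolist())
    for o in ("lens","cradle","lock_knob","lock_ring","v_near","v_far"):
        try: print(o,[( [round(float(v),3) for v in d["xyz"]],round(d["p"],2)) for d in search_frame(n,o)])
        except Exception as e: print(o,e)
E
```

```text
pics
{'time_s': 0.0, 'qpos': array([-1.52605592e-01,  2.59182897e-01,  2.07558560e-02,  1.33369245e+00,
        7.24063640e-06,  1.41822109e+00]), 'dq': array([-0.00055135, -0.00339297, -0.00127845, -0.00119153,  0.0003248 ,
        0.00138708]), 'joint_efforts': array([-2.65873996e-04, -5.55637658e+01,  3.44536042e+01,  1.31759423e-02,
       -2.94380488e-04,  4.47349430e-05]), 'position': array([5.49719271e-01, 3.75692672e-05, 2.30668891e-01]), 'tool_rot': array([1.87455206e-04, 1.57210301e+00, 1.39763701e-04]), 'wrist_force': array([ 0.69707134,  0.22657267, -0.65306209]), 'ft_torque': array([ 0.03224174, -0.01658878,  0.0200997 ]), 'grip_width': 0.08530754715403288}
scene [[516.0910209631683, 0.0, 329.95428123891656], [0.0, 516.0910209631683, 238.9335651423814], [0.0, 0.0, 1.0]] [[-0.826, -0.227, 0.516, -0.036], [-0.563, 0.336, -0.755, 0.794], [-0.002, -0.914, -0.406, 0.499], [0.0, 0.0, 0.0, 1.0]]
lens [([0.558, 0.182, 0.045], 0.68), ([0.383, 0.307, 0.023], 0.62), ([0.45, 0.15, 0.014], 0.57)]
cradle [([0.555, 0.189, 0.004], 0.63), ([0.52, -0.133, 0.049], 0.19)]
lock_knob [([0.504
[... 622 characters left out ...]
]
v_near [([0.531, -0.191, 0.047], 0.52), ([0.624, -0.011, 0.023], 0.29)]
v_far [([0.555, -0.193, 0.051], 0.63)]
wrist [[408.63804011767485, 0.0, 319.20263543986226], [0.0, 408.63804011767485, 238.84299547283604], [0.0, 0.0, 1.0]] [[1.0, -0.0, 0.0, 0.55], [0.0, -0.947, -0.32, 0.082], [0.0, 0.32, -0.947, 0.374], [0.0, 0.0, 0.0, 1.0]]
lens [([0.569, 0.131, 0.045], 0.97), ([0.451, 0.136, 0.019], 0.82)]
cradle [([0.563, 0.129, 0.005], 0.57), ([0.499, -0.175, 0.029], 0.41)]
lock_knob [([0.506, -0.175, 0.032], 0.79), ([0.522, 0.012, 0.008], 0.31)]
lock_ring [([0.506, -0.177, 0.027], 0.8), ([0.519, -0.156, 0.012], 0.22)]
v_near [([0.526, -0.137, 0.046], 0.77)]
v_far [([0.559, -0.139, 0.048], 0.86)]
```

View pics/scene0.png

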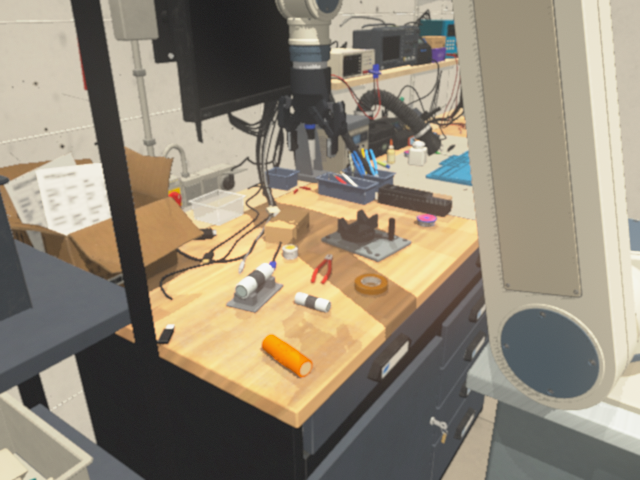

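View pics/side0.png

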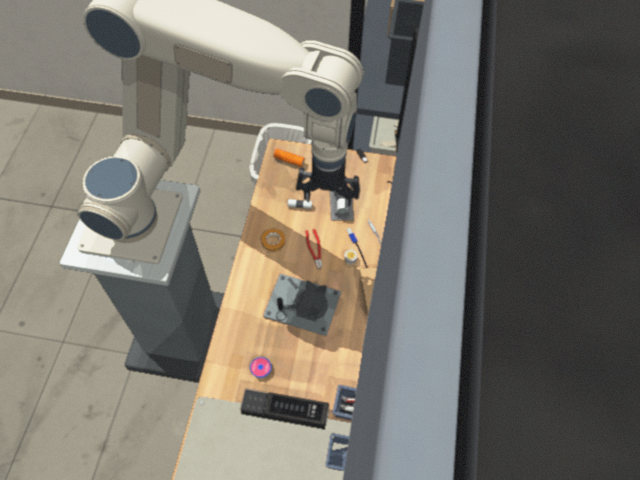

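View pics/wrist0.png

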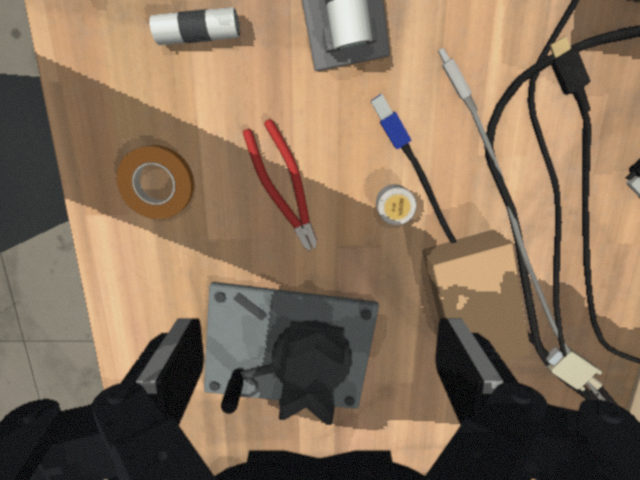

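The wrist view shows the candidates for the lens:
- barrel in the grey cradle: wrist (348,22), scene (256,280)
- smaller loose grey cylinder: wrist (195,27), scene (313,301)
- orange cylinder: scene (288,355)

The one in the cradle is the larger non-orange one, so I choose that. The stand is at wrist (290,345), with its lever knob at (232,390). The solid bar mark is at (250,303). I'll move the camera over the stand next.

Call:
servo_tool(
  plan=[
    [[-1,-20,-40,0,0,0,0],[-1,-30,-80,0,0,0,0],[-1,-30,-100,0,0,0,0],[-1,-30,-100,0,0,0,0],[-1,-30,-100,0,0,0,0]],
  ],
)

```text
time_s: 1.55
position: [0.5499, -0.1001, 0.2611]
tool_rot: [0.001, 1.571, -0.001]
wrist_force: [-0.1, -0.2, -0.3]
grip_width: 0.0853
```

```bash
cat > h.py <<'E'
from bench import *
import cv2, numpy as np
from scipy.spatial.transform import Rotation as R
def cloud(f):
    K=f["camera_matrix"];z=f["z_map"];v,u=np.mgrid[:480,:640]
    p=np.stack([(u-K[0,2])/K[0,0]*z,(v-K[1,2])/K[1,1]*z,z],-1)
    T=f["world_from_camera"];w=p@T[:3,:3].T+T[:3,3];w[z<=0]=np.nan
    return w
def proj(f,P):
    T=np.linalg.inv(f["world_from_camera"]);p=np.asarray(P)@T[:3,:3].T+T[:3,3];K=f["camera_matrix"]
    return np.stack([p[...,0]/p[...,2]*K[0,0]+K[0,2],p[...,1]/p[...,2]*K[1,1]+K[1,2]],-1)
E
python3 - <<'E'
from h import *
f=grab_frame("wrist");cv2.imwrite("pics/w1.png",f["pixels"]);w=cloud(f);np.savez("w1.npz",**f)
print(sense()["position"],sense()["time_s"])
for o in ("lock_knob","v_near","v_far","lens"):
    print(o,[( np.round(d["xyz"],3),round(d["p"],2)) for d in search_frame("wrist",o)])
x,y,z=w[...,0],w[...,1],w[...,2]
reg=(x>.4)&(x<.7)&(y<0.0)&(y>-.3)
h=np.histogram(z[reg],bins=np.arange(-.01,.09,.003));print(list(zip(h[1].round(3),h[0])))
m=reg&(z>.006)&(z<.0135)
m=cv2.morphologyEx(m.astype(np.uint8),cv2.MORPH_OPEN,np.ones((3,3)))>0
r=cv2.minAreaRect(w[m][:,:2].astype(np.float32)*1000);print("base",r,m.sum())
E
```

```text
[ 0.5498441  -0.09948134  0.26108378] 1.6
lock_knob [(array([ 0.506, -0.174,  0.029]), 0.87)]
v_near [(array([ 0.528, -0.139,  0.048]), 0.66), (array([ 0.508, -0.176,  0.027]), 0.44)]
v_far [(array([ 0.558, -0.139,  0.05 ]), 0.67), (array([ 0.509, -0.177,  0.024]), 0.23)]
lens []
[(np.float64(-0.01), np.int64(0)), (np.float64(-0.007), np.int64(0)), (np.float64(-0.004), np.int64(9029)), (np.float64(-0.001), np.int64(43781)), (np.float64(0.002), np.int64(462)), (np.float64(0.005), np.int64(1407)), (np.float64(0.008), np.int64(11763)), (np.float64(0.011), np.int64(1847)), (np.float64(0.014), np.int64(164)), (np.float64(0.017), np.int64(216)), (np.float64(0.02), np.int64(1216)), (np.float64(0.023), np.int64(957)), (np.float64(0.026), np.int64(369)), (np.float64(0.029), np.int64(198)), (np.float64(0.032), np.int64(1892)), (np.float64(0.035), np.int64(1171)), (np.float64(0.038), np.int64(1151)), (np.float64(0.041), np.int64(4510)), (np.float64(0.044), np.int64(334)), (np.float64(0.047), np.int64(323)), (np.float64(0.05), np.int64(303)), (np.float64(0.053), np.int64(307)), (np.float64(0.056), np.int64(383)), (np.float64(0.059), np.int64(433)), (np.float64(0.062), np.int64(140)), (np.float64(0.065), np.int64(45)), (np.float64(0.068), np.int64(0)), (np.float64(0.071), np.int64(0)), (np.float64(0.074), np.int64(0)), (np.float64(0.077), np.int64(0)), (np.float64(0.08), np.int64(0)), (np.float64(0.083), np.int64(0)), (np.float64(0.086), np.int64(0))]
base ((527.8927001953125, -114.35537719726562), (228.24610900878906, 280.84698486328125), 82.35882568359375) 14049
```

Run:
```python
from h import *
f=dict(np.load("w1.npz"))
c=f["pixels"]
cv2.imwrite("pics/w1v.png",c)
w=cloud(f);x,y,z=w[...,0],w[...,1],w[...,2]
m=((z>.006)&(z<.0135)&(x>.42)&(x<.68)&(y<0.02)).astype(np.uint8)
n,l,st,ce=cv2.connectedComponentsWithStats(m)
for i in range(1,n):
    if st[i,4]>300: print(i,st[i],w[l==i].mean(0))
i=1+np.argmax(st[1:,4])
# whole stand (anything connected above 6mm)
m2=((z>.006)&(x>.42)&(x<.68)&(y<0.02)).astype(np.uint8)
m2=cv2.morphologyEx(m2,cv2.MORPH_OPEN,np.ones((3,3)))
n,l,st,ce=cv2.connectedComponentsWithStats(m2);print(st[1:][st[1:,4]>300])
mm=(l==l[int(proj(f,np.array([[.55,-.10,.01]]))[0,1]),int(proj(f,np.array([[.55,-.10,.01]]))[0,0])])
P=w[mm];print(len(P),P.min(0),P.max(0))
q=P[P[:,2]<.0135]
r=cv2.minAreaRect((q[:,:2]*1000).astype(np.float32));print(r)
k=(z>.055)&(z<.07)&(x<.53)&(x>.45)&(y<-.1)&(y>-.25)
print("knobtop",k.sum(),w[k].mean(0), w[k].min(0),w[k].max(0))
```

```text
1 [171  55  21  44 655] [0.42741613 0.00504628 0.01172646]
2 [ 257   56   60   84 1447] [ 0.52676106 -0.01332675  0.00799343]
6 [425  73  33 167 415] [ 0.66485821 -0.05770933  0.00839646]
20 [  204   176   176   138 11448] [ 0.51098944 -0.14275212  0.0097631 ]
21 [ 236  271   47   34 1092] [ 0.48878553 -0.20672541  0.00993098]
28 [221 440 164   7 787] [ 0.52962579 -0.41434231  0.0098684 ]
[[  171    55    21    43   677]
 [  259    56    58    83  1381]
 [  378    66    40    42  1306]
 [  425   132    45   117  3129]
 [  204   177   176   140 19667]
 [    0   318   640   162 48990]
 [  212   383    44    39  1341]]
230688 [nan nan nan] [nan nan nan]
((158.87384033203125, -677.7772216796875), (1768.7254638671875, 1371.96337890625), 75.76988220214844)
knobtop 635 [ 0.49909736 -0.17310355  0.06039997] [ 0.45834813 -0.20661662  0.05502723] [ 0.52987056 -0.12001396  0.06619881]
```

View pics/w1.png

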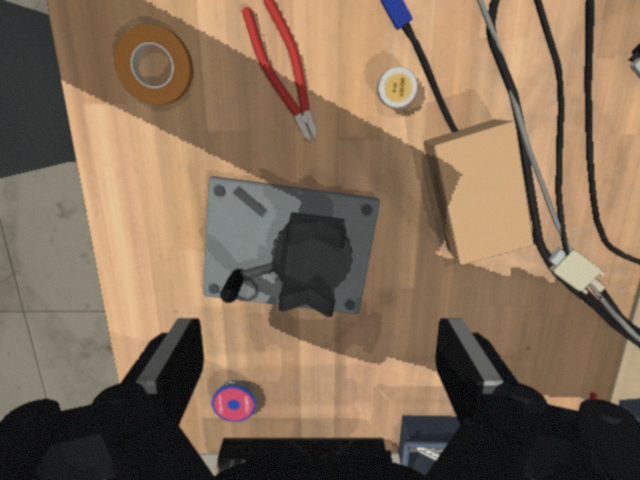

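```bash
cat > vfit.py <<'E'
from h import *
from scipy.optimize import least_squares
def vfit(f,dbg=False):
    w=cloud(f);x,y,z=w[...,0],w[...,1],w[...,2]
    m2=((z>.006)&(x>.42)&(x<.66)&(y<-.05)&(y>-.24)).astype(np.uint8)
    m2=cv2.morphologyEx(m2,cv2.MORPH_OPEN,np.ones((3,3)))
    n,l,st,ce=cv2.connectedComponentsWithStats(m2)
    i=1+np.argmax(st[1:,4]);P=w[l==i]
    q=P[P[:,2]<.0135];r=cv2.minAreaRect((q[:,:2]*1000).astype(np.float32));print("base",r)
    v=P[(P[:,2]>.043)&(P[:,0]>.51)]
    def model(p,v):
        c,s=np.cos(p[2]),np.sin(p[2]);d=v[:,:2]-p[:2]
        return c*d[:,0]+s*d[:,1],-s*d[:,0]+c*d[:,1]
    def res(p):
        a,b=model(p,v)
        rx=v[:,2]-.04-np.abs(a)
        ry=np.clip(np.abs(np.abs(b)-.035)-.008,0,None)
        return np.r_[np.clip(rx,-.006,.006),np.clip(ry,0,.01)]*1000
    best=min((least_squares(res,[.545,-.14+dy,yw],loss="soft_l1") for dy in(-.01,0,.01) for yw in(-.15,0,.1)),key=lambda s:s.cost)
    p=best.x;a,b=model(p,v)
    print("V",p.round(4),"cost",best.cost/len(v),len(v))
    sg=np.sign(b)
    for s in(-1,1): print("seg",s,np.percentile(b[sg==s],[2,50,98]).round(4),np.percentile(a[sg==s],[2,98]).round(4))
    k=P[(P[:,2]>.05)&(P[:,0]<.515)]
    if len(k): print("knob>50",len(k),np.median(k,0).round(4),k.min(0).round(4),k.max(0).round(4))
    return p
E
python3 - <<'E'
from vfit import *
f=dict(np.load("w1.npz"));p=vfit(f)
cv2.imwrite("pics/w1c.png",cv2.resize(f["pixels"][160:330,180:400],None,fx=3.4,fy=3.4,interpolation=2))
E
```

```text
base ((0.0, 0.0), (0.0, 0.0), 0.0)
V [ 0.1982 -0.0729 -0.1401] cost 5.269329966317757 29528Traceback (most recent call last):
  File "<stdin>", line 2, in <module>
  File "vfit.py", line 23, in vfit
    for s in(-1,1): print("seg",s,np.percentile(b[sg==s],[2,50,98]).round(4),np.percentile(a[sg==s],[2,98]).round(4))
                                  ~~~~~~~~~~~~~^^^^^^^^^^^^^^^^^^^^
    return _quantile_unchecked(
        a, q, axis, out, overwrite_input, method, keepdims, weights)
    return _ureduce(a,
                    func=_quantile_ureduce_func,
    ...<5 lines>...
                    overwrite_input=overwrite_input,
                    method=method)
    r = func(a, **kwargs)
    result = _quantile(arr,
                       quantiles=q,
    ...<2 lines>...
                       out=out,
                       weights=wgt)
    slices_having_nans = np.isnan(arr[-1, ...])
                                  ~~~^^^^^^^^^
IndexError: index -1 is out of bounds for axis 0 with size 0
```

```bash
sed -i 's/(z>.006)&/(z>.006)\&(z<.08)\&/' vfit.py
python3 - <<'E'
from vfit import *
f=dict(np.load("w1.npz"))
cv2.imwrite("pics/w1c.png",cv2.resize(f["pixels"][160:330,180:400],None,fx=3.4,fy=3.4,interpolation=2))
p=vfit(f)
E
```

```text
base ((518.0867309570312, -162.59201049804688), (130.05752563476562, 170.0866241455078), 82.34552764892578)
V [ 0.5429 -0.1659 -0.1327] cost 1.484790345009235 2028
seg -1 [-0.0429 -0.0328 -0.0268] [-0.0255  0.0252]
seg 1 [0.027  0.0363 0.043 ] [-0.0255  0.025 ]
knob>50 347 [ 0.4685 -0.1864  0.0628] [ 0.4583 -0.206   0.0502] [ 0.5149 -0.1803  0.0662]
```

View pics/w1c.png

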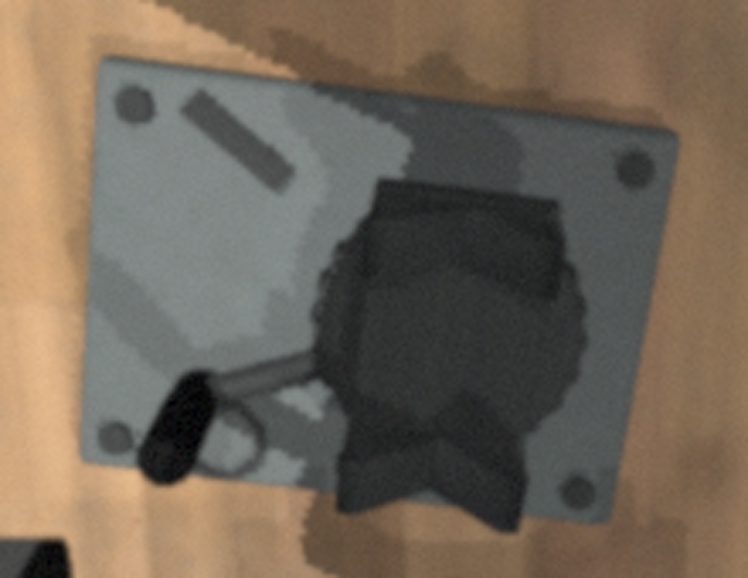

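Run:
```python
from h import *
f=dict(np.load("w1.npz"));w=cloud(f)
ax=np.array([.5429,-.1659])
for n,(u,v) in dict(bar=(238,140),barA=(190,100),barB=(287,182),ring=(228,440)).items():
    uu,vv=int(180+u/3.4),int(160+v/3.4);P=np.nanmedian(w[vv-1:vv+2,uu-1:uu+2].reshape(-1,3),0)
    d=P[:2]-ax;print(n,P.round(4),np.hypot(*d).round(4),np.degrees(np.arctan2(d[1],d[0])).round(1))
K=(w[...,2]>.03)&(w[...,2]<.0665)&(w[...,0]<.50)&(w[...,0]>.44)&(w[...,1]<-.15)&(w[...,1]>-.23)
P=w[K];print(len(P))
from scipy.optimize import least_squares
for lo,hi in((.03,.058),(.035,.05)):
    q=P[(P[:,2]>lo)&(P[:,2]<hi)]
    r=least_squares(lambda c:(np.hypot(q[:,0]-c[0],q[:,1]-c[1])-.008)*1000,[.467,-.190],loss="soft_l1")
    d=r.x-ax;print(len(q),r.x,r.cost/len(q),np.hypot(*d),np.degrees(np.arctan2(d[1],d[0])))
t=P[P[:,2]>.063];print(len(t),t.mean(0),t.min(0),t.max(0))
```

```text
bar [ 0.4824 -0.1116  0.011 ] 0.0813 138.1
barA [ 0.4685 -0.0996  0.0107] 0.0996 138.3
barB [ 0.4953 -0.124   0.01  ] 0.0634 138.7
ring [ 0.4736 -0.2075  0.0095] 0.0808 -149.1
447
215 [ 0.46581922 -0.18866376] 0.046109274862189686 0.08037185396657594 -163.5468930665704
116 [ 0.46582526 -0.18865744] 0.04051459561807307 0.0803642753196337 -163.54999353372745
160 [ 0.46634919 -0.18764253  0.06451734] [ 0.45964205 -0.19490026  0.06301371] [ 0.47371224 -0.18036236  0.06619881]
```

Stand fit agrees with the given sizes: base measures 130.06 × 170.09 mm. Groove centre is (0.5429, -0.1659), yaw -0.133. The knob is 80.4 mm from the axis at q≈0.24, and the locked bar is 71.6° from the open mark, as specified. I'll push the knob with the closed fingers, starting from behind it.

```bash
cat >> h.py <<'E'
def Rtool(yaw): return R.from_euler("z",yaw)*R.from_rotvec([0,np.pi/2,0])
def rel(targets):
    s=sense();p=s["position"];r=R.from_rotvec(s["tool_rot"])
    for pos,yaw in targets:
        d=r.inv().apply(np.array(pos)-p)*1000;t=(r.inv()*Rtool(yaw)).as_rotvec()
        print([round(float(v),1) for v in d],[round(float(v),3) for v in t])
AX=np.array([.5429,-.1659]);VY=-.1327
def knobpush(thdeg,back=.019,z=.038):
    th=np.radians(thdeg);n=np.array([np.cos(th),np.sin(th)]);t=np.array([np.sin(th),-np.cos(th)])
    c=AX+.080*n-back*t;return ([*c,z],th-np.pi)
E
python3 - <<'E'
from h import *
rel([knobpush(196.5,.037,.12),knobpush(196.5,.037,.038)])
E
```

```text
[141.2, -125.0, -73.4] [-0.287, -0.0, -0.0]
[223.2, -125.0, -73.4] [-0.287, -0.0, -0.0]
```

Call:
servo_tool(
  plan=[
    [[1,25,-35,-20,-0.1,0,0],[1,50,-70,-40,-0.2,0,0],[1,85,-100,-60,-0.287,0,0],[1,120,-125,-73.4,-0.287,0,0],[1,141,-125,-73.4,-0.287,0,0],[1,141,-125,-73.4,-0.287,0,0],[1,141,-125,-73.4,-0.287,0,0],[1,141,-125,-73.4,-0.287,0,0]],
  ],
)

```text
time_s: 2.6
position: [0.4778, -0.2238, 0.1217]
tool_rot: [-0.228, 1.557, 0.226]
wrist_force: [0.1, 0.5, -0.3]
grip_width: 0.0
```

Run:
```python
from h import *
f=grab_frame("wrist");cv2.imwrite("pics/w2.png",f["pixels"])
f=grab_frame("scene");cv2.imwrite("pics/s2.png",cv2.resize(f["pixels"][120:280,280:500],None,fx=3,fy=3))
rel([knobpush(196.5,.037,.038)]);print(sense()["wrist_force"])
```

```text
[83.6, 0.2, -1.1] [0.002, 0.001, 0.002]
[ 0.27457145 -0.21625153 -0.119014  ]
```

View pics/w2.png

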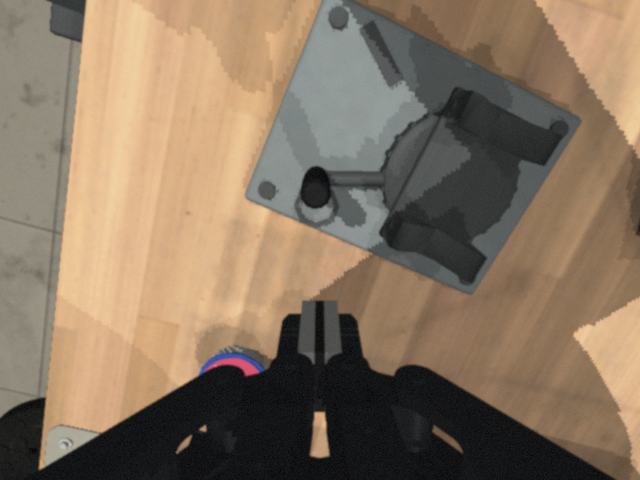

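View pics/s2.png

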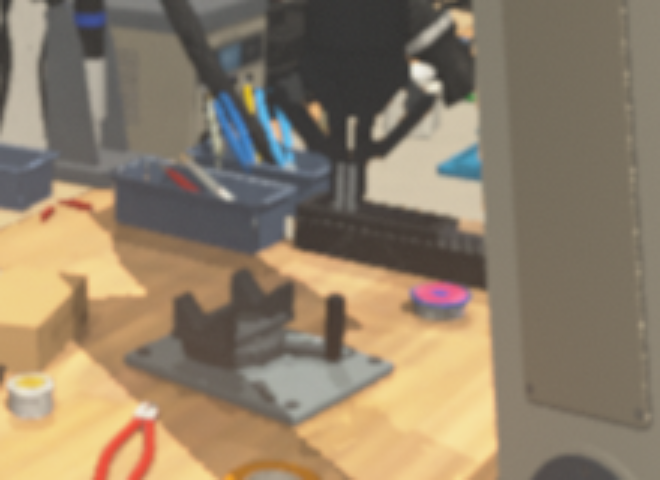

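The closed fingers (320,310) line up with the knob (315,187), and the reel is only 18 mm high, so it stays below the fingertips. Descending.

Call:
servo_tool(
  plan=[
    [[1,40,0,-1,0,0,0],[1,75,0,-1,0,0,0],[1,83.5,0,-1,0,0,0],[1,83.5,0,-1,0,0,0],[1,83.5,0,-1,0,0,0]],
  ],
)

```text
time_s: 3.2
position: [0.4778, -0.2247, 0.0397]
tool_rot: [-0.23, 1.556, 0.225]
wrist_force: [-0.0, -0.3, -0.3]
grip_width: 0.0001
```

Run:
```python
from h import *
print(sense()["position"],sense()["wrist_force"])
rel([knobpush(t,.019,.038) for t in (196.5,191,186,181,176,171,166,161,156,151)])
```

```text
[ 0.47781559 -0.22467098  0.03965795] [-0.0202218  -0.30566916 -0.34037157]
[1.6, 18.9, -0.9] [0.002, 0.003, 0.003]
[1.6, 26.6, -2.3] [0.098, 0.003, 0.003]
[1.5, 33.8, -3.0] [0.185, 0.003, 0.003]
[1.5, 40.9, -3.0] [0.272, 0.003, 0.003]
[1.5, 48.1, -2.4] [0.36, 0.003, 0.003]
[1.5, 55.2, -1.2] [0.447, 0.003, 0.002]
[1.5, 62.1, 0.6] [0.534, 0.003, 0.002]
[1.5, 68.9, 3.1] [0.622, 0.004, 0.002]
[1.4, 75.4, 6.1] [0.709, 0.004, 0.002]
[1.4, 81.6, 9.6] [0.796, 0.004, 0.002]
```

Call:
servo_tool(
  plan=[
    [[1,1.5,10,-1,0,0,0],[1,1.5,19,-1,0,0,0],[1,1.5,26.6,-2.3,0.098,0,0],[1,1.5,33.8,-3,0.185,0,0],[1,1.5,41,-3,0.272,0,0],[1,1.5,48,-2.4,0.36,0,0],[1,1.5,55,-1.2,0.447,0,0],[1,1.5,62,0.6,0.534,0,0],[1,1.5,69,3.1,0.622,0,0],[1,1.5,75.4,6.1,0.709,0,0]],
  ],
)

```text
time_s: 4.2
position: [0.4622, -0.1501, 0.0389]
tool_rot: [0.329, 1.54, -0.333]
wrist_force: [0.4, -2.8, 0.4]
grip_width: 0.0004
```

Run:
```python
from h import *
print(sense()["position"],sense()["wrist_force"])
rel([knobpush(t,.019,.038) for t in (156,151,147,144,142,140,138.5,137,136)])
f=grab_frame("wrist");cv2.imwrite("pics/w3.png",f["pixels"])
```

```text
[ 0.46217405 -0.1501483   0.03891067] [ 0.393436   -2.80916813  0.39209276]
[0.9, -0.6, 0.2] [-0.004, 0.006, 0.001]
[0.9, 6.5, -1.2] [0.084, 0.006, 0.001]
[0.9, 12.2, -1.9] [0.153, 0.006, 0.001]
[0.9, 16.5, -2.1] [0.206, 0.006, 0.001]
[0.9, 19.4, -2.1] [0.241, 0.006, 0.001]
[0.9, 22.2, -2.1] [0.276, 0.006, 0.0]
[0.9, 24.4, -2.0] [0.302, 0.006, 0.0]
[0.9, 26.5, -1.8] [0.328, 0.006, 0.0]
[0.9, 27.9, -1.6] [0.345, 0.006, 0.0]
```

View pics/w3.png

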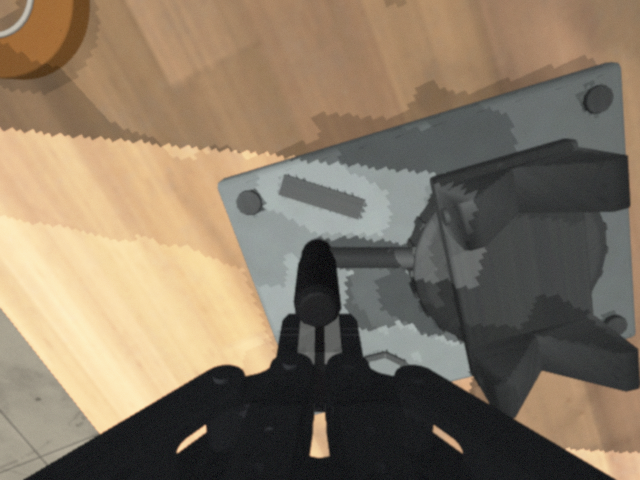

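The knob at (318,300) is pressed against the fingertips and the ring has turned. The solid bar is still ahead at (322,196). Continuing.

Call:
servo_tool(
  plan=[
    [[1,1,6.5,-1.2,0.084,0,0],[1,1,12.2,-1.9,0.153,0,0],[1,1,16.5,-2.1,0.206,0,0],[1,1,19.4,-2.1,0.241,0,0],[1,1,22.2,-2.1,0.276,0,0],[1,1,23.4,-2,0.29,0,0],[1,1,23.4,-2,0.29,0,0]],
  ],
)

```text
time_s: 4.95
position: [0.47, -0.1269, 0.0383]
tool_rot: [0.559, 1.491, -0.56]
wrist_force: [0.2, -0.2, 0.6]
grip_width: 0.0002
```

Run:
```python
from h import *
print(sense()["position"],sense()["wrist_force"])
rel([knobpush(t,.019,.038) for t in (140,138.5,137,136,134)])
```

```text
[ 0.47003744 -0.126867    0.03826132] [ 0.18763471 -0.17726659  0.6064085 ]
[0.3, -2.1, 0.9] [-0.017, 0.006, -0.001]
[0.3, 0.0, 0.4] [0.009, 0.006, -0.001]
[0.3, 2.1, -0.0] [0.035, 0.006, -0.001]
[0.3, 3.6, -0.3] [0.052, 0.006, -0.001]
[0.3, 6.4, -0.8] [0.087, 0.006, -0.001]
```

Call:
servo_tool(
  plan=[
    [[1,0,1,0,0.02,0,0],[1,0,2,0,0.035,0,0],[1,0,2.8,0,0.04,0,0],[1,0,3.5,0,0.04,0,0],[1,0,3.5,0,0.04,0,0]],
  ],
)

```text
time_s: 5.45
position: [0.4701, -0.1259, 0.0382]
tool_rot: [0.587, 1.485, -0.597]
wrist_force: [-12.1, -12.4, 6.4]
grip_width: -0.0001
```

Run:
```python
from h import *
s=sense();print(s["position"],s["wrist_force"])
f=grab_frame("wrist");cv2.imwrite("pics/w4.png",f["pixels"])
rel([knobpush(t,.019,.038) for t in (138.5,)])
```

```text
[ 0.47012094 -0.12592988  0.03817658] [-12.13047026 -12.37039491   6.38984511]
[0.2, -0.7, 1.0] [-0.033, 0.005, 0.005]
```

View pics/w4.png

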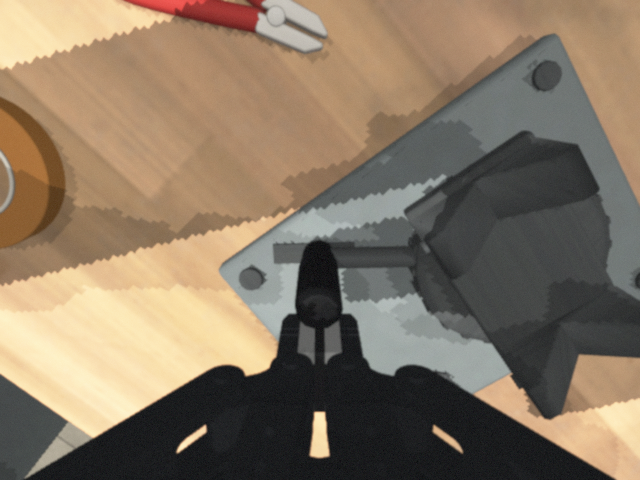

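The force has risen to 17 N at the stop, and the lever lies on the solid bar at (290,253). The ring is locked. Backing off and rising, then over to the cradle.

Call:
servo_tool(
  plan=[
    [[1,0,-12,0,0,0,0],[1,0,-25,0,0,0,0],[1,-20,-25,0,0,0,0],[1,-65,-25,0,0,0,0],[1,-110,-25,0,-0.1,0,0],[1,-150,-25,0,-0.25,0,0],[0,-190,-25,0,-0.4,0,0],[-1,-210,-25,0,-0.55,0,0],[-1,-220,-25,0,-0.7,0,0],[-1,-220,-25,0,-0.76,0,0]],
  ],
)

```text
time_s: 6.5
position: [0.453, -0.1431, 0.26]
tool_rot: [-0.012, 1.567, 0.0]
wrist_force: [0.3, 0.2, -0.4]
grip_width: 0.0582
```

Run:
```python
from h import *
s=sense();print(s["position"],s["tool_rot"],s["wrist_force"])
f=grab_frame("wrist");cv2.imwrite("pics/w5.png",f["pixels"])
rel([((.56,.08,.26),0),((.56,.08,.26),-.13)])
```

```text
[ 0.45297698 -0.14310701  0.2599893 ] [-1.24805685e-02  1.56709638e+00  2.73970080e-04] [ 0.33444035  0.16623618 -0.35698161]
[-2.2, 222.0, 109.3] [0.009, 0.003, 0.007]
[-2.2, 222.0, 109.3] [0.139, 0.003, 0.007]
```

View pics/w5.png

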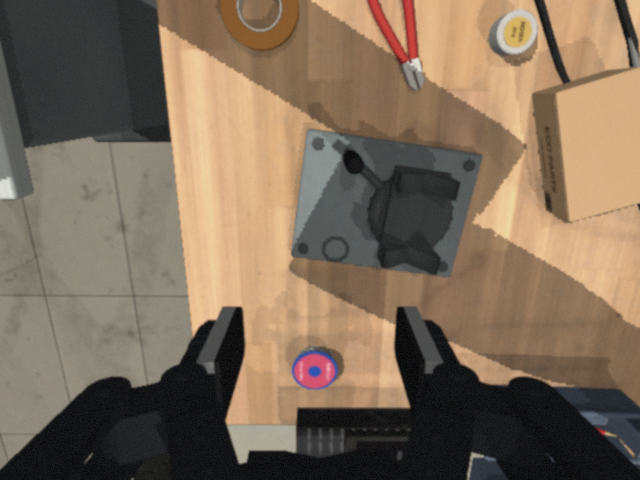

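The view confirms the lever over the solid bar, with the knob at (352,160), and the ring mark at (335,249) uncovered. I'll refit the groove here, then go to the cradle.

Run:
```python
from vfit import *
f=grab_frame("wrist");vfit(f)
```

```text
base ((518.1065673828125, -162.85658264160156), (130.03273010253906, 170.1026153564453), 82.34049987792969)
V [ 0.5428 -0.166  -0.1342] cost 1.5262781364170073 2229
seg -1 [-0.0428 -0.0333 -0.0269] [-0.0261  0.0247]
seg 1 [0.0271 0.0356 0.0428] [-0.0262  0.0248]
knob>50 409 [ 0.4847 -0.1137  0.0634] [ 0.4755 -0.2059  0.0505] [ 0.515  -0.1047  0.0664]
```

Call:
servo_tool(
  plan=[
    [[-1,-2,40,20,0,0,0],[-1,-2,80,40,0,0,0],[-1,-2,120,60,0,0,0],[-1,-2,160,80,0,0,0],[-1,-2,190,100,0,0,0],[-1,-2,210,109,0,0,0],[-1,-2,210,109,0,0,0],[-1,-2,210,109,0,0,0]],
  ],
)

```text
time_s: 7.4
position: [0.5606, 0.0675, 0.2587]
tool_rot: [-0.007, 1.57, -0.003]
wrist_force: [0.4, 0.5, 0.3]
grip_width: 0.0853
```

Run:
```python
from h import *
s=sense();print(s["position"],s["tool_rot"])
f=grab_frame("wrist");cv2.imwrite("pics/w6.png",f["pixels"]);np.savez("w6.npz",**f)
print([( np.round(d["xyz"],3),round(d["p"],2)) for d in search_frame("wrist","lens")])
```

```text
[0.56058341 0.06747372 0.25867105] [-0.00745016  1.57044714 -0.00313347]
[(array([0.452, 0.136, 0.021]), 0.93), (array([ 0.619, -0.   ,  0.022]), 0.63), (array([0.564, 0.168, 0.046]), 0.56)]
```

View pics/w6.png

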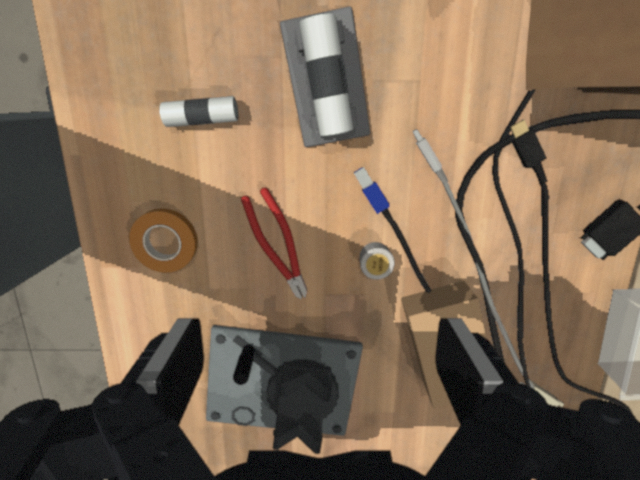

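The lens barrel is in the cradle at (326,75). The smaller look-alike at (198,110) stays where it is. Measuring the barrel.

```bash
cat > lfit.py <<'E'
from h import *
from scipy.optimize import least_squares
def lfit(f,box,zc=None,zmin=.033,zmax=.06):
    w=cloud(f);x,y,z=w[...,0],w[...,1],w[...,2]
    m=(z>zmin)&(z<zmax)&(x>box[0])&(x<box[1])&(y>box[2])&(y<box[3]);P=w[m]
    r=cv2.minAreaRect((P[:,:2]*1000).astype(np.float32));print("rect",r)
    def res(p):
        d=P-[p[0],P[:,1].mean(),p[2]];u=np.array([-np.sin(p[1]),np.cos(p[1]),np.tan(p[3])]);u/=np.linalg.norm(u)
        return (np.linalg.norm(d-np.outer(d@u,u),axis=1)-.015)*1000
    s=least_squares(res,[P[:,0].mean(),0.1,P[:,2].max()-.015,0],loss="soft_l1")
    p=s.x;u=np.array([-np.sin(p[1]),np.cos(p[1])]);o=np.array([p[0],P[:,1].mean()])
    t=(P[:,:2]-o)@u;lo,hi=np.percentile(t,[.5,99.5]);c=o+u*(lo+hi)/2
    print("cyl centre",c.round(4),"z",p[2].round(4),"yaw",p[1].round(4),"tilt",p[3].round(4),"len",(hi-lo).round(4),"n",len(P),"cost",s.cost/len(P))
    im=f["pixels"].copy()
    for q in(c+u*.045,c-u*.045,c,c+u*.015,c-u*.015):
        a=proj(f,np.array([[*q,p[2]+.015]]))[0];cv2.circle(im,tuple(int(v) for v in a),2,(0,0,255),-1)
    return c,p[1],im
E
python3 - <<'E'
from lfit import *
f=dict(np.load("w6.npz"));c,yw,im=lfit(f,(.5,.63,.1,.28))
a=proj(f,np.array([[*c,.045]]))[0].astype(int);print(a)
cv2.imwrite("pics/w6c.png",cv2.resize(im[max(0,a[1]-90):a[1]+90,a[0]-110:a[0]+110],None,fx=3,fy=3))
E
```

```text
rect ((567.5343017578125, 166.42581176757812), (31.048133850097656, 91.64327239990234), 10.90791130065918)
cyl centre [0.5676 0.1663] z 0.0338 yaw 0.1907 tilt 0.0001 len 0.0893 n 4359 cost 0.20325504523845084
[327  76]
```

View pics/w6c.png

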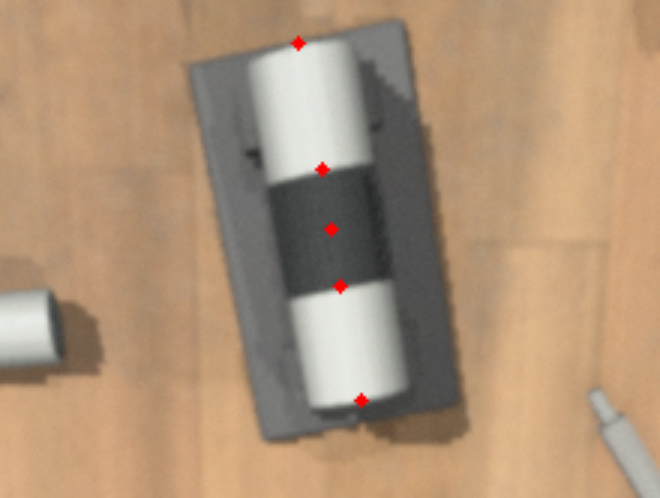

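The fit is consistent: 90 mm long, 31 mm wide, axis height 33.8 mm, level. Barrel centre is (0.5676, 0.1663), yaw 0.19.

Run:
```python
from h import *
rel([((.5676,.1663,.10),.1907),((.5676,.1663,.015),.1907)])
```

```text
[158.5, 100.7, 7.1] [-0.189, 0.001, 0.007]
[243.5, 101.3, 7.0] [-0.189, 0.001, 0.007]
```

Call:
servo_tool(
  plan=[
    [[-1,40,35,3,-0.1,0,0],[-1,80,70,5,-0.189,0,0.005],[-1,120,100,7,-0.189,0.001,0.007],[-1,158,100.7,7.1,-0.189,0.001,0.007],[-1,158,100.7,7.1,-0.189,0.001,0.007],[-1,158,100.7,7.1,-0.189,0.001,0.007]],
  ],
)

```text
time_s: 8.1
position: [0.5675, 0.1652, 0.1014]
tool_rot: [-0.149, 1.567, 0.149]
wrist_force: [0.1, -0.0, -0.3]
grip_width: 0.0855
```

Run:
```python
from h import *
rel([((.5676,.1663,.015),.1907)])
f=grab_frame("wrist");cv2.imwrite("pics/w7.png",f["pixels"])
```

```text
[86.4, 1.0, 0.4] [-0.001, -0.001, 0.0]
```

View pics/w7.png

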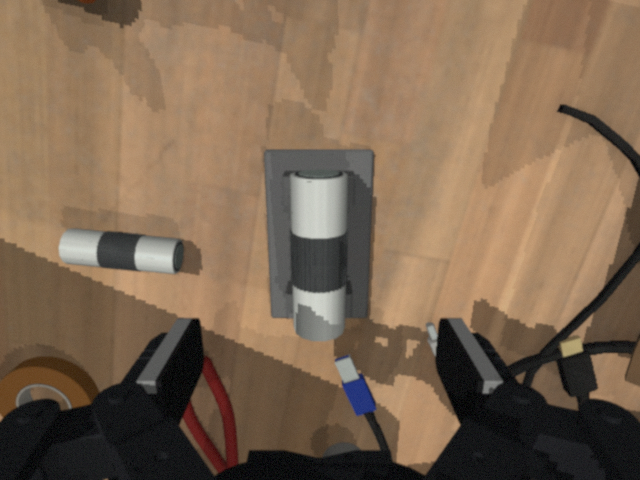

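The barrel at (318,255) lies parallel between the open jaws, with nothing under the fingers. Descending and gripping.

Call:
servo_tool(
  plan=[
    [[-1,40,1,0.4,0,0,0],[-1,75,1,0.4,0,0,0],[-1,86,1,0.4,0,0,0],[-1,86,1,0.4,0,0,0],[-1,86,1,0.4,0,0,0]],
  ],
)

```text
time_s: 8.65
position: [0.5703, 0.1661, 0.0189]
tool_rot: [-0.148, 1.561, 0.148]
wrist_force: [0.1, 0.6, 0.4]
grip_width: 0.0856
```

Call:
servo_tool(
  plan=[
    [[1,0,0,0,0,0,0],[1,0,0,0,0,0,0],[1,0,0,0,0,0,0],[1,0,0,0,0,0,0],[1,0,0,0,0,0,0],[1,0,0,0,0,0,0],[1,0,0,0,0,0,0],[1,0,0,0,0,0,0]],
  ],
  force=60,
)

```text
time_s: 9.45
position: [0.5672, 0.1656, 0.0193]
tool_rot: [-0.149, 1.566, 0.148]
wrist_force: [-14.1, -3.7, 14.3]
grip_width: 0.0281
```

Run:
```python
from h import *
s=sense();print(s["position"],s["tool_rot"],s["wrist_force"],s["ft_torque"],s["grip_width"])
f=grab_frame("wrist");cv2.imwrite("pics/w8.png",f["pixels"])
```

```text
[0.56716216 0.16558917 0.01933563] [-0.14866342  1.56637701  0.14758817] [-14.06547477  -3.65640117  14.34786893] [-0.76114129  2.91282744  0.02262975] 0.028059164593530066
```

View pics/w8.png

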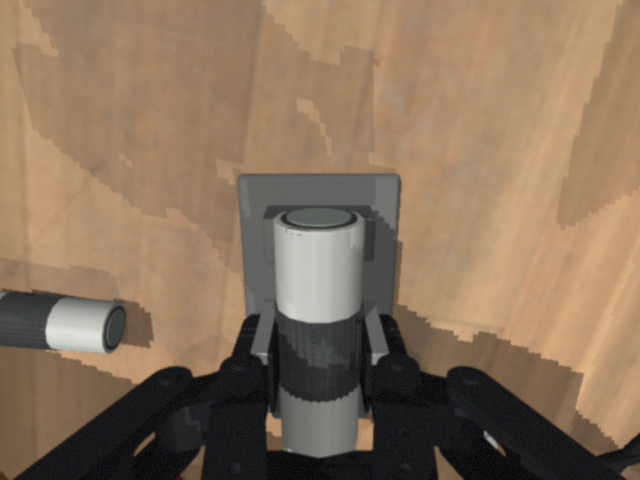

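The gripping pose was about 4 mm high and 3 mm to the side (not settled), and the 28 mm width plus side load shows it. I'll reopen, correct and grip again.

Call:
servo_tool(
  plan=[
    [[0,0,0,0,0,0,0],[-0.5,0,0,0,0,0,0],[-0.5,0,0,0,0,0,0],[-0.5,0,0,0,0,0,0],[-0.5,0,0,0,0,0,0]],
  ],
  force=30,
)

```text
time_s: 10.0
position: [0.5673, 0.1656, 0.0192]
tool_rot: [-0.149, 1.566, 0.148]
wrist_force: [0.7, -0.3, 0.1]
grip_width: 0.0641
```

Run:
```python
from lfit import *
s=sense();print(s["position"],s["tool_rot"],s["wrist_force"],s["ft_torque"],s["grip_width"])
f=grab_frame("wrist");np.savez("w9.npz",**f)
c,yw,im=lfit(f,(.53,.61,.1,.28),zmin=.036,zmax=.053);cv2.imwrite("pics/w9.png",im)
rel([((.5676,.1663,.015),.1907)])
```

```text
[0.56734177 0.16560322 0.01924044] [-0.14865023  1.5662646   0.14759911] [ 0.70375736 -0.28368577  0.12870314] [ 0.03359617 -0.02934568  0.04121044] 0.06410491983058555
rect ((567.1220703125, 167.19302368164062), (90.44168853759766, 71.21733856201172), 69.30973815917969)
cyl centre [0.5668 0.1694] z 0.0339 yaw 0.1914 tilt -0.0074 len 0.0859 n 22509 cost 2.7462003123927965
[4.2, 0.6, 0.4] [-0.002, -0.001, 0.001]
```

View pics/w9.png

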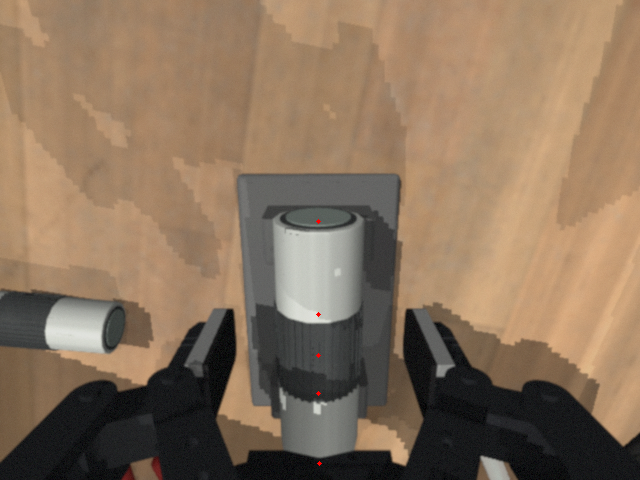

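Call:
servo_tool(
  plan=[
    [[-0.5,4.2,0.6,0.4,0,0,0],[-0.5,4.2,0.6,0.4,0,0,0],[-0.5,4.2,0.6,0.4,0,0,0],[-0.5,4.2,0.6,0.4,0,0,0]],
  ],
)

```text
time_s: 10.45
position: [0.5676, 0.1663, 0.015]
tool_rot: [-0.149, 1.566, 0.148]
wrist_force: [-0.5, -0.2, 0.3]
grip_width: 0.064
```

Call:
servo_tool(
  plan=[
    [[1,0,0,0,0,0,0],[1,0,0,0,0,0,0],[1,0,0,0,0,0,0],[1,0,0,0,0,0,0],[1,0,0,0,0,0,0],[1,0,0,0,0,0,0]],
  ],
  force=60,
)

```text
time_s: 11.05
position: [0.5669, 0.1662, 0.0153]
tool_rot: [-0.149, 1.567, 0.147]
wrist_force: [-4.3, -1.0, 4.9]
grip_width: 0.0287
```

Run:
```python
from h import *
s=sense();print(s["position"],s["tool_rot"],s["wrist_force"],s["ft_torque"],s["grip_width"])
rel([((.5676,.1663,.015),.1907)])
```

```text
[0.56693969 0.16615219 0.01528131] [-0.14884873  1.56727365  0.1474956 ] [-4.30025433 -0.977887    4.94288274] [-0.23484037  0.89207724  0.05644824] 0.028740257089055712
[0.3, 0.0, 0.7] [-0.002, -0.002, 0.001]
```

Call:
servo_tool(
  plan=[
    [[1,-5,0,0,0,0,0],[1,-20,0,0,0,0,0],[1,-50,0,0,0,0,0],[1,-90,0,0,0,0,0],[1,-125,0,0,0,0,0],[1,-125,0,0,0,0,0],[1,-125,0,0,0,0,0]],
  ],
)

```text
time_s: 11.75
position: [0.5674, 0.1663, 0.1409]
tool_rot: [-0.149, 1.566, 0.148]
wrist_force: [1.1, -0.2, -2.0]
grip_width: 0.0287
```

Run:
```python
from h import *
s=sense();print(s["position"],s["tool_rot"],s["wrist_force"],s["ft_torque"],s["grip_width"])
f=grab_frame("wrist");np.savez("w10.npz",**f);cv2.imwrite("pics/w10.png",f["pixels"])
f=grab_frame("scene");cv2.imwrite("pics/s10.png",f["pixels"])
rel([((.5428,-.166,.14),-.133)])
```

```text
[0.56743453 0.16633803 0.14090614] [-0.1487097   1.56561394  0.14758922] [ 1.09351973 -0.15808052 -1.98750296] [-1.01474207e-02  5.18123512e-05  2.01254076e-02] 0.028737266969187485
[-0.4, -321.8, -85.6] [0.322, -0.003, 0.001]
```

View pics/w10.png

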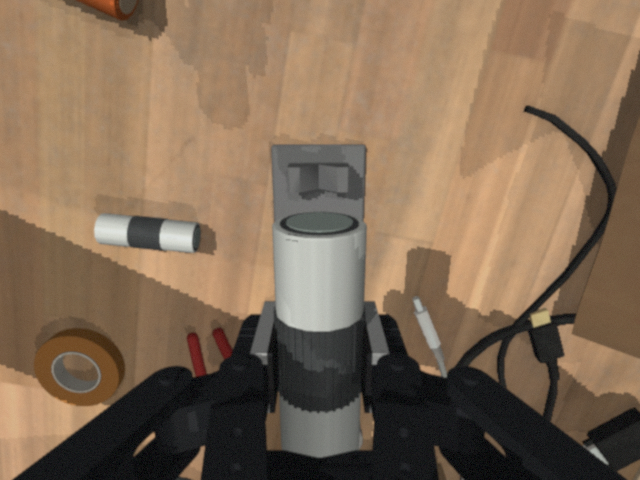

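View pics/s10.png

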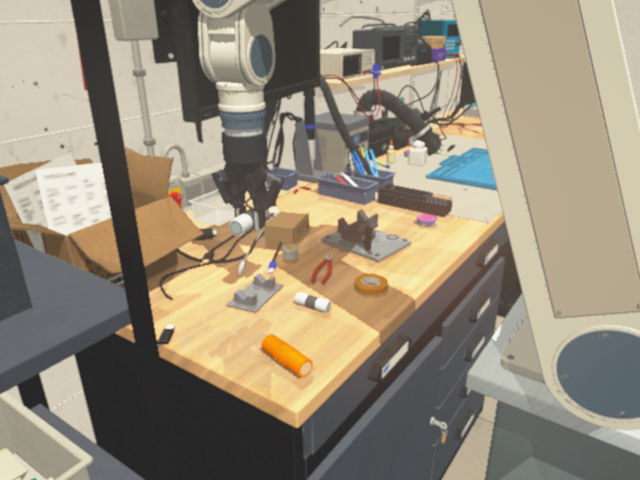

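Barrel is lifted at (320,330), the cradle is empty behind it, and the z force fits about 0.15 kg. Checking how it sits in the gripper.

```bash
cat > inhand.py <<'E'
from h import *
def inhand(f,s):
    w=cloud(f);r=R.from_rotvec(s["tool_rot"]);t=(w.reshape(-1,3)-s["position"])@r.as_matrix()
    ok=~np.isnan(t[:,0])&(np.abs(t[:,2])<.0145)&(t[:,0]>-.04)&(t[:,0]<-.004)&(t[:,1]>.008)&(t[:,1]<.06)
    q=t[ok];e=np.percentile(q[:,1],99.5);face=q[q[:,1]>e-.0015]
    from scipy.optimize import least_squares
    b=q[(q[:,1]<e-.003)]
    def res(p):
        return (np.hypot(b[:,2]-p[0]-p[2]*b[:,1],b[:,0]-p[1]-p[3]*b[:,1])-.015)*1000
    o=least_squares(res,[0,-.019,0,0],loss="soft_l1")
    print("end at tool y",round(e,4),"centre off y",round(e-.045,4),"axis z0,x0,slopes",o.x.round(4),"n",len(b),"cost",o.cost/len(b))
E
python3 - <<'E'
from inhand import *
inhand(dict(np.load("w10.npz")),sense())
E
```

```text
end at tool y 0.0462 centre off y 0.0012 axis z0,x0,slopes [ 0.001  -0.0206  0.01    0.016 ] n 9415 cost 0.20400073952404857
```

Call:
servo_tool(
  plan=[
    [[1,0,-40,-11,0.04,0,0],[1,0,-80,-21,0.08,0,0],[1,0,-120,-32,0.12,0,0],[1,0,-160,-43,0.16,0,0],[1,0,-200,-53,0.2,0,0],[1,0,-240,-64,0.24,0,0],[1,0,-280,-75,0.28,0,0],[1,0,-310,-83,0.322,-0.003,0],[1,0,-322,-85.6,0.322,-0.003,0],[1,0,-322,-85.6,0.322,-0.003,0]],
  ],
)

```text
time_s: 12.85
position: [0.5422, -0.1674, 0.1383]
tool_rot: [0.106, 1.57, -0.106]
wrist_force: [0.1, 0.7, -2.1]
grip_width: 0.0287
```

Call:
servo_tool(
  plan=[
    [[1,0,0,0,0,0,0],[1,0,0,0,0,0,0]],
  ],
)

```text
time_s: 13.05
position: [0.5421, -0.1662, 0.1377]
tool_rot: [0.105, 1.572, -0.105]
wrist_force: [0.2, 0.2, -1.3]
grip_width: 0.0284
```

Run:
```python
from inhand import *
s=sense();print(s["position"],s["wrist_force"],s["ft_torque"])
f=grab_frame("wrist");np.savez("w11.npz",**f);cv2.imwrite("pics/w11.png",f["pixels"])
inhand(f,s)
rel([((.5428,-.166,.055),-.133)])
```

```text
[ 0.54207016 -0.16619618  0.13770064] [ 0.18699976  0.23091536 -1.2856652 ] [ 0.02402031 -0.02320071 -0.01915354]
end at tool y 0.0464 centre off y 0.0014 axis z0,x0,slopes [ 0.0004 -0.0189  0.0077  0.016 ] n 9530 cost 0.17384717464619906
[82.9, 0.2, 0.8] [-0.0, -0.003, 0.0]
```

View pics/w11.png

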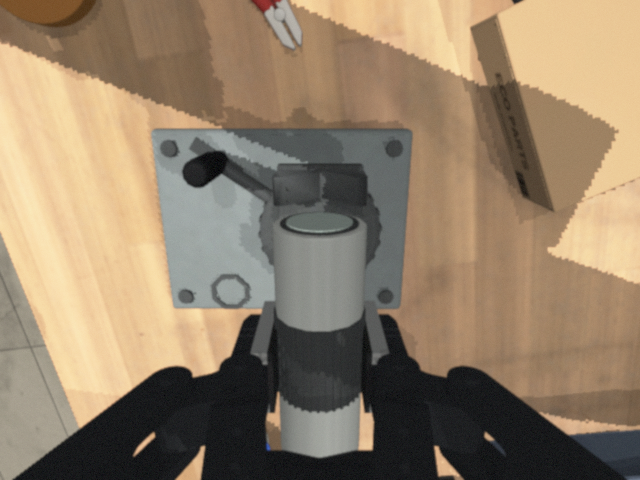

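The barrel is centred over the groove, and the lever at (225,170) stays on the bar, clear of the fingers. Lowering to just above contact.

Call:
servo_tool(
  plan=[
    [[1,30,-0.5,0.8,0,-0.003,0],[1,60,-0.5,0.8,0,-0.003,0],[1,78,-0.5,0.8,0,-0.003,0],[1,83,-0.5,0.8,0,-0.003,0],[1,83,-0.5,0.8,0,-0.003,0],[1,83,-0.5,0.8,0,-0.003,0]],
  ],
)

```text
time_s: 13.7
position: [0.5434, -0.1666, 0.056]
tool_rot: [0.104, 1.567, -0.105]
wrist_force: [0.9, -0.2, -1.8]
grip_width: 0.0286
```

Run:
```python
from inhand import *
s=sense();print(s["position"],s["wrist_force"],s["ft_torque"])
f=grab_frame("wrist");np.savez("w12.npz",**f);cv2.imwrite("pics/w12.png",f["pixels"])
rel([((.5428,-.166,.042),-.133)])
```

```text
[ 0.54336638 -0.16657697  0.05602634] [ 0.93496071 -0.19342819 -1.84274824] [-0.02124511  0.01499669  0.01436444]
[14.2, 0.6, -0.8] [0.0, 0.002, 0.001]
```

View pics/w12.png

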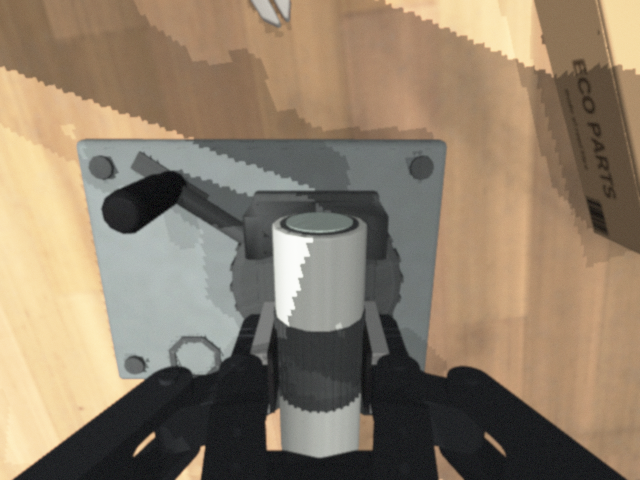

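The barrel hangs just above the groove, parallel to it. Easing down to first contact.

Call:
servo_tool(
  plan=[
    [[1,5,0,-0.8,0,0.002,0],[1,10,0,-0.8,0,0.002,0],[1,11.5,0,-0.8,0,0.002,0],[1,11.5,0,-0.8,0,0.002,0],[1,11.5,0,-0.8,0,0.002,0]],
  ],
)

```text
time_s: 14.25
position: [0.5426, -0.1667, 0.0447]
tool_rot: [0.104, 1.569, -0.105]
wrist_force: [-0.6, -0.3, -0.7]
grip_width: 0.0285
```

Run:
```python
from inhand import *
s=sense();print(s["position"],s["tool_rot"],s["wrist_force"],s["ft_torque"],s["grip_width"])
rel([((.5428,-.166,.042),-.133)])
```

```text
[ 0.54263754 -0.16667519  0.04465136] [ 0.10383546  1.56859694 -0.10482355] [-0.60863454 -0.33924304 -0.7361011 ] [0.00689116 0.02072042 0.03125097] 0.02848466911500171
[2.7, 0.7, 0.1] [0.0, -0.0, 0.001]
```

Call:
servo_tool(
  plan=[
    [[1,1,0.3,0,0,0,0],[1,2,0.3,0,0,0,0],[1,2.5,0.3,0,0,0,0],[1,2.5,0.3,0,0,0,0],[1,2.5,0.3,0,0,0,0]],
  ],
)

```text
time_s: 14.75
position: [0.5422, -0.1664, 0.0425]
tool_rot: [0.104, 1.569, -0.105]
wrist_force: [-4.9, -0.0, 5.1]
grip_width: 0.0282
```

Run:
```python
from inhand import *
s=sense();print(s["position"],s["tool_rot"],s["wrist_force"],s["ft_torque"],s["grip_width"])
```

```text
[ 0.54220069 -0.16639907  0.04254656] [ 0.10373152  1.56913733 -0.10520993] [-4.86439857e+00 -3.71278725e-03  5.14893570e+00] [ 0.03577756  0.85609218 -0.0266156 ] 0.028217890845423563
```

Contact is on the +x face only (Fx −4.9, Fz +5.1), so I'll shift toward −x and press on.

Call:
servo_tool(
  plan=[
    [[1,0.5,0,-0.6,0,0,0],[1,1,0,-0.8,0,0,0],[1,1,0,-0.8,0,0,0],[1,1,0,-0.8,0,0,0]],
  ],
)

```text
time_s: 15.15
position: [0.5419, -0.1664, 0.0423]
tool_rot: [0.103, 1.568, -0.105]
wrist_force: [-1.6, 1.2, 7.2]
grip_width: 0.028
```

Run:
```python
from inhand import *
s=sense();print(s["position"],s["tool_rot"],s["wrist_force"],s["ft_torque"],s["grip_width"])
```

```text
[ 0.5419491  -0.16641547  0.04225807] [ 0.10349218  1.56756483 -0.10548947] [-1.60805652  1.24049033  7.16613546] [ 0.17870347  0.35382054 -0.12164895] 0.028022007925508255
```

Call:
servo_tool(
  plan=[
    [[1,0.7,0,-0.3,0,0,0],[1,1.1,0,-0.3,0,0,0],[1,1.1,0,-0.3,0,0,0],[1,1.1,0,-0.3,0,0,0],[1,1.1,0,-0.3,0,0,0]],
  ],
)

```text
time_s: 15.65
position: [0.542, -0.1664, 0.0422]
tool_rot: [0.103, 1.566, -0.106]
wrist_force: [-3.0, 2.1, 11.5]
grip_width: 0.0284
```

Run:
```python
from inhand import *
s=sense();print(s["position"],s["tool_rot"],s["wrist_force"],s["ft_torque"],s["grip_width"])
f=grab_frame("wrist");np.savez("w13.npz",**f);cv2.imwrite("pics/w13.png",f["pixels"])
inhand(f,s)
s=sense();print(s["position"],s["wrist_force"])
g=grab_frame("scene");cv2.imwrite("pics/s13.png",cv2.resize(g["pixels"][150:290,270:470],None,fx=3.5,fy=3.5))
```

```text
[ 0.54200175 -0.16643803  0.04222365] [ 0.10313535  1.56611274 -0.10582294] [-3.00244663  2.09546323 11.47068472] [ 0.3988971   0.65673004 -0.08765152] 0.02844130622775831
end at tool y 0.0464 centre off y 0.0014 axis z0,x0,slopes [ 0.0004 -0.0189  0.0068  0.0151] n 9525 cost 0.17453495606323363
[ 0.54198326 -0.16642209  0.04224158] [-3.25511391  1.29192375 11.86294747]
```

View pics/w13.png

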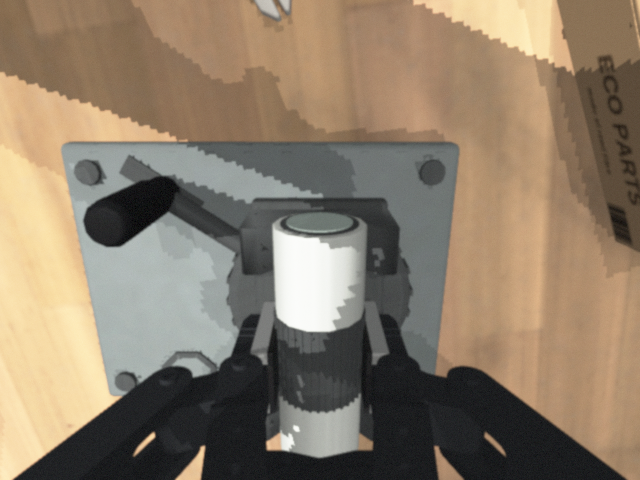

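View pics/s13.png

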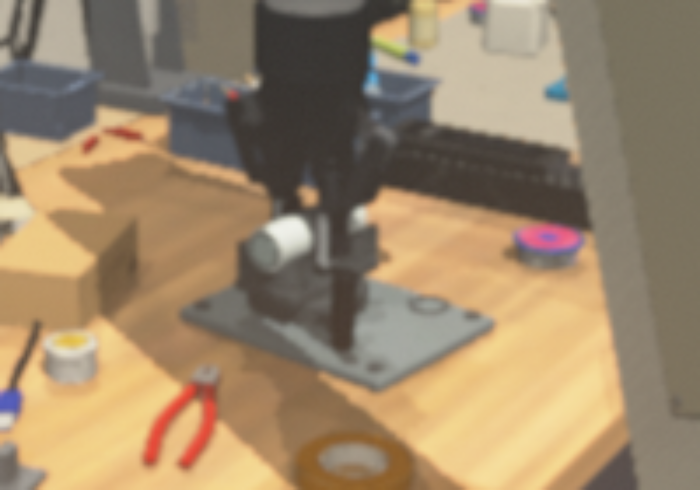

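Run:
```python
from inhand import *
s9=dict(position=np.array([.56734,.1656,.01924]),tool_rot=np.array([-.14865,1.56626,.1476]))
inhand(dict(np.load("w9.npz")),s9)
for n in ("w11","w12","w13"):
    f=dict(np.load(n+".npz"));w=cloud(f)
    print(n, f["world_from_camera"][:3,2].round(4), f["world_from_camera"][:3,3].round(4))
s=sense()
X=R.from_rotvec(s["tool_rot"]).as_matrix();print("tool x,y axes",X[:,0].round(4),X[:,1].round(4),s["wrist_force"],s["ft_torque"])
```

```text
end at tool y 0.0468 centre off y 0.0018 axis z0,x0,slopes [ 0.0001 -0.015  -0.0029  0.0153] n 9099 cost 0.11316859380412117
w11 [-0.0455 -0.3166 -0.9475] [ 0.554  -0.0854  0.2801]
w12 [-0.0408 -0.3178 -0.9473] [ 0.5545 -0.0855  0.1984]
w13 [-0.0402 -0.3188 -0.947 ] [ 0.5531 -0.0852  0.1845]
tool x,y axes [ 0.002  -0.0018 -1.    ] [ 0.1326  0.9912 -0.0015] [-3.33943946  1.64454075 12.21378408] [ 0.33607943  0.70739069 -0.12262094]
```

The tilt seen in hand (0.015) also shows for the level barrel in the cradle, so it is camera bias. Barrel centre comes out at 61.1 mm, centred along the groove to about 0.5 mm, with both faces bearing. I'll trim the force toward 10 N and balance it sideways.

Call:
servo_tool(
  plan=[
    [[1,0.9,0,-0.6,0.005,0,0],[1,0.9,0,-0.6,0.005,0,0],[1,0.9,0,-0.6,0.005,0,0],[1,0.9,0,-0.6,0.005,0,0]],
  ],
)

```text
time_s: 16.15
position: [0.542, -0.1664, 0.0422]
tool_rot: [0.106, 1.564, -0.11]
wrist_force: [-2.1, 1.3, 9.2]
grip_width: 0.0281
```

Run:
```python
from inhand import *
s=sense();print(s["position"],s["tool_rot"],s["wrist_force"],s["ft_torque"],s["grip_width"])
```

```text
[ 0.54196426 -0.16640925  0.04223208] [ 0.10648183  1.56422593 -0.10969641] [-2.05041826  1.33790056  9.16540202] [0.27836545 0.35697302 0.10330033] 0.028102336193058946
```

Call:
servo_tool(
  plan=[
    [[1,0.95,-0.1,-0.6,-0.003,0,0],[1,0.95,-0.1,-0.6,-0.003,0,0],[1,0.95,-0.1,-0.6,-0.003,0,0],[1,0.95,-0.1,-0.6,-0.003,0,0],[1,0.95,-0.1,-0.6,-0.003,0,0]],
  ],
)

```text
time_s: 16.65
position: [0.542, -0.1664, 0.0422]
tool_rot: [0.104, 1.562, -0.107]
wrist_force: [-1.1, 1.5, 9.3]
grip_width: 0.0281
```

Run:
```python
from inhand import *
s=sense();print(s["position"],s["tool_rot"],s["wrist_force"],s["ft_torque"],s["grip_width"])
f=grab_frame("wrist");cv2.imwrite("pics/w14.png",f["pixels"]);inhand(f,s)
g=grab_frame("side");cv2.imwrite("pics/sd14.png",g["pixels"])
for i in range(3):
    grab_frame("wrist");s=sense();print(s["position"].round(4),s["wrist_force"].round(1))
```

```text
[ 0.54200945 -0.16642595  0.0422417 ] [ 0.1037878   1.56241922 -0.10733852] [-1.14386054  1.54862688  9.25182013] [ 0.41610238  0.30797381 -0.00722013] 0.02814968469932361
end at tool y 0.0464 centre off y 0.0014 axis z0,x0,slopes [ 0.0004 -0.0189  0.0063  0.0151] n 9515 cost 0.17480942678497552
[ 0.542  -0.1665  0.0423] [-3.1  2.1  9.7]
[ 0.542  -0.1664  0.0422] [-1.8  1.9  9.6]
[ 0.542  -0.1665  0.0423] [-1.9  2.5 10.2]
```

View pics/w14.png

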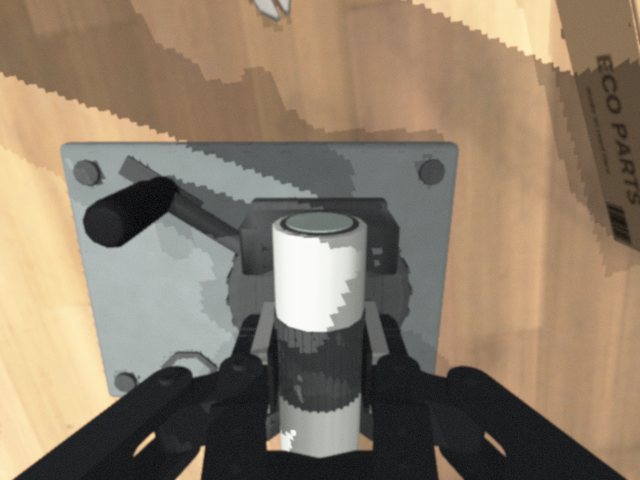

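View pics/sd14.png

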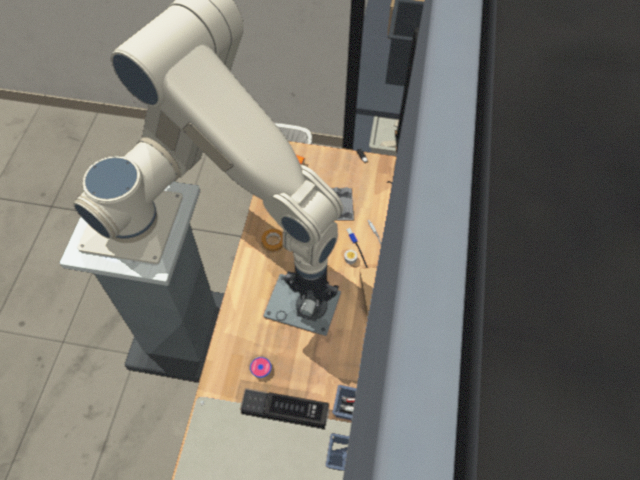

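The barrel is seated in the V at (320,290), the lever lies over the bar at (135,200), and the force holds steady at about 10 N. Handing in.

Run:
```python
from bench import *
print(job_done());print(sense()["wrist_force"],sense()["position"])
```

```text
the job is handed in; nothing more can be done
None
the job is handed in; nothing more can be done
```

I locked the ring, seated the lens barrel in the V groove and pressed it to about 10 N, then handed in while still holding it; no verdict was reported.

- **Lock ring:** I pushed the lever with closed fingers from about 0.24 rad to the end stop. The force rose to about 17 N there. Later pictures show the lever over the solid bar, with the knob measured at 138° against the bar's 138.4°.
- **Grasp:** My first grip on the barrel was about 4 mm too high and 3 mm to the side, with some side load. I opened, corrected and gripped again with 60 N before lifting.
- **Seating:** First contact was on the +x face only, so I shifted a little toward −x until the force balanced. At the end the vertical force was steady at 9.3–10.2 N, with sideways forces of 1–3 N. The barrel centre was at about 61.1 mm (61 mm asked) and centred along the groove to within about 1 mm. Both faces appear to bear.
- **Disagreements:** The close wrist view showed a 0.015 rad tilt in the barrel, but it showed the same for the level barrel in the cradle, so I took it as camera bias. It also showed a possible 0.006 rad yaw against the tool that I could not confirm. The gripper width read 28 mm on the 30 mm barrel throughout.
- **Bystanders:** No move came near them. The reel, cutter, tape, tin, small barrel and orange cylinder looked undisturbed in the pictures, though I did not measure them.

The last time reading before hand-in was 16.65 s, with only a few camera pictures after that.

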